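# Check a brass screw cap on the thread gauge and sort it

## Task

Take the brass cap standing at the test place of the wooden rack (the end without the upright board) and screw it gently, clockwise, onto the threaded gauge until it either seats fully home on the gauge's flange or stops short; do not force it. Unscrew it again and set it down gently, upright, in the round steel dish if it went fully home, or in the square wooden tray if it stopped short. Leave the other cap standing at its place in the rack and do not disturb anything else.

Things in the scene. Friction and masses are not known exactly. Their poses are not given: they have to be found in the camera images.
- test_place (a point): Centre (half-way up) of the cap to be tested as it stands at the start, open end down, 22 mm above the rack's top. Plain round brass cap, 48 mm across, 44 mm high, about 160 g. Its upper 16 mm are solid: grip it there. x points along the rack to the waiting place, z up. Three dark dots on the cap's top, 120 degrees apart; at the start one points along +x of this point.
- rack: Wooden rack, fixed, 210 x 85 mm, top 20 mm above this origin (centre of its underside, on the work board); x runs along it from test place to waiting place. THE CAPS: below the solid crown an open skirt 28 mm deep, 38 mm across inside, with three inner lugs under the three dots (middle 5.5 mm above the skirt's edge). Some caps have a lump of solder left inside; from outside all look alike.
- wait_place (a point): Centre (half-way up) of the second, look-alike cap, 100 mm from the test place, at the rack's end with an upright board (45 mm high, 51 to 65 mm beyond this point along +x). That cap stays there. Which of the two caps is sound is not known beforehand.
- gauge_seat (a point): Centre of the gauge's flat flange (68 mm across, 30 mm over the work board), on the axis of the threaded post, z up. A cap is fully home when its skirt's edge lies on this flange, its top then 44 mm above it; one of the cap's dots then points (to 10 degrees) along +x of this point (three brass studs on the flange mark the dots' places). Fixed, base 90 x 90 mm.
- gauge_top (a point): Top centre of the gauge's steel post, 26 mm above the flange: flat nose 18 mm across, widening in a cone to the 27 mm core, with three helical ridges 36 mm across over all from the flange to 19 mm above it. Right-hand thread, three starts, 36 mm of travel a turn (1 mm per 10 degrees); about 1 mm of end play each way and 1.2 mm of side play. z up.
- gauge: The thread gauge, origin at the centre of its underside. A cap lowered straight on with a dot 75 to 180 degrees anticlockwise (from above) of a stud rests on the ridges; let down 85 degrees before home, its edge rests about 7.5 mm over the flange. Turned clockwise, a sound cap goes home; a faulty one stops 4 mm (40 degrees) short, lump against the nose. It comes off by turning back as much, then lifting.
- dish_floor (a point): Middle of the inner floor of the low round steel dish, for sound caps: 120 mm across inside, rim 12 mm above this floor. Fixed. z up.
- tray_floor (a point): Middle of the inner floor of the low square dark wooden tray, for caps that stop short: 118 mm square inside, rim 13 mm above this floor, sides along x and y of this point. Fixed. z up.

How it is judged:
By the outcome, as a careful person would: the job done as asked, in the order asked, and still so for the second after the job is handed in, with the robot touching nothing.
It also fails if it takes over 54 s, if anything falls off the work surface, if the arm or the gripper's body presses on something with over 40 N, if the wrist force passes 120 N, or if a joint passes its speed limit or range.

## Robot

A 6-joint arm with a two-finger parallel gripper is mounted at the origin on the work surface. World frame = base frame: x ahead of the robot, y to its left, z up, the work surface at z = 0. Lengths are in m, angles in rad, forces in N, time in s.
With the tool pointing down it reaches from about 0.3 to 0.775 m from the base axis. Payload 14.6 kg.
Tool frame: the origin (TCP) lies at the very end of the fingers, on their centre line; the grasp point (between the pads) lies 19 mm behind it; z points along the fingers, y is the line along which they close (so a half turn about z gives the same grasp; the last joint's range is limited). The gripper opens to 94 mm and grips with 3 to 60 N. Pads are 16 mm wide; open, the fingers measure 119 mm over their backs; the gripper's body (75 mm by 177 mm) begins 78 mm behind the grasp point.
Start: joints at [1.095, 0.3, 1.521, -0, 1.321, -0.067], TCP at [0.219, 0.505, 0.205] pointing down, gripper open.
Joint ranges: [-3.03, 3.03], [-0.79, 2.21], [0.23, 2.52], [-1.04, 4.18], [0, 3.07], [-2.55, 2.55]. Speed limits (rad/s): [2.22, 2.22, 2.57, 3.14, 3.14, 3.14].

## Interface

Orientations are given as [roll, pitch, yaw] about the fixed x, y, z axes, in that order (R = Rz(yaw) Ry(pitch) Rx(roll)).
In Python, from station import * gives the robot as it stands.
- The arm moves only by the tool jog_arm, never from a script. Its argument "rows" is a list of rows, each a list of 3 entries, a list of its own where there are three numbers: the shift along the tool's x, y, z in m, then the turn about the tool's z in degrees, then the finger opening in m, from 0 to 0.094. A call has 1 to 12 rows; each row shifts and turns the commanded pose from where the row before left it, along the tool's axes as they then stand; what a row does not reach is not made up. A row lasts 1/12 s, in which the tool goes at most 41.7 mm and 7.16 degrees, less where a joint would pass 70% of its speed; a pose out of reach is approached as far as the arm can. A call is refused whole if a number of a shift passes 0.0417 or a number of a turn 7.16, either way. A call with a gripper value outside its range is refused whole. The fingers move at their own pace and stop on an object; "squeeze" is the grip in N (left out, the last holds). Time passes only in rows, so rows that do not move let the fingers close. It gives the time, the measured TCP pose, the force, the opening and the grip force at its end, in the units of the state.
- get_obs(): the state, without advancing time (a new reading comes with each control period).
- camera(name): name is "side" or "top" or "wrist"; returns a dict with "image" (480x640x3 uint8, red, green, blue), "range_z" (480x640 float32, m along the optical axis (not along the pixel's ray), 0 where there is no reading), "K" (3x3 intrinsics, pixels), "k1" (the pictures are not rectified: a ray, as slopes to the right and down, at radius r is drawn at 1 + k1 r^2 times it, then the intrinsics apply), "world_from_camera" (4x4, takes a point from camera to world coordinates); the wrist camera has in their place "T_tool_cam" (4x4, takes a point from camera to tool coordinates, whose origin is the TCP and whose axes are the flange's). Camera axes: x right, y up, looking along -z (the intrinsics and any distortion apply to the point x, -y, -z); pixel columns grow to the right and rows downward; lengths in m; the calibration is good to about 2 mm. A picture is of the moment at which its call begins: read the wrist's pose just before it.
- hand_in(): hands the job in; it is judged then, once.
Trained networks look in a picture, given as the dict that the camera call returned (one of the last four; its "shot" number tells which), for a name from the list of things; names that differ only in an ending like _2 or _b are one class to them, and where a whole thing is asked for, a point or a joint stands for the part that bears it (a point fixed in the world has none). Each returns a list of dicts, best first, with "p" (0 to 1); they miss things now and then, are a little off and sometimes report something else, mostly with a low value. They report only what shows in the picture. A call takes as long as a camera call.
- search_frame(label, picture): "at" ([column, row] as shares, 0 to 1, of the picture: columns of its width, rows of its height, amid what is visible of it).
- spot_point(label, picture): "at" ([column, row] as shares, 0 to 1, of the picture: columns of its width, rows of its height: a listed point, or the origin of a listed thing).
The state is a dict: "time_s": time; "qpos": joint angles; "joint_vel": joint speeds; "tau": joint torques, N m; "ee_pos": TCP position; "eef_rot": TCP orientation; "force": force on the tool from outside, world axes, zero at the start; "moment": the same for the moment, N m; "grip_width": finger opening in m; "grip_force": force on a finger pad.
Only numpy, scipy, OpenCV 4.12 (cv2) and the standard library are available. Lean on these libraries where they do the work, as an engineer would, in place of code of your own. Each camera call takes 0.05 s, during which the arm holds its last target. There are 200 camera calls.

## Working session

There is one attempt and no reset: what is moved stays moved. The work goes in short steps, Python scripts to look and compute and a tool call to move; the robot and the scene stay as the last step left them, time stands still between calls to the robot, and variables do not carry over. Pictures are saved under pics/ and viewed, at most 10 in all, crops included, and the job is handed in when it is done.

Besides the shell and the picture viewer there is one more tool, called after "Request:" as name([rows], argument=value, ...), one row to a line, values as JSON. jog_arm: Moves the arm, as the interface text tells. Its arguments: {"type":"object","properties":{"rows":{"type":"array","items":{"type":"array"}},"squeeze":{"type":"number"}},"required":["rows"]}

```bash
mkdir -p pics; cat > h.py <<'E'
from station import *
import numpy as np, cv2
from scipy.spatial.transform import Rotation as R
def Twc(p,obs=None):
    if "world_from_camera" in p: return np.array(p["world_from_camera"])
    o=obs; T=np.eye(4); T[:3,:3]=R.from_euler("xyz",o["eef_rot"]).as_matrix(); T[:3,3]=o["ee_pos"]
    return T@np.array(p["T_tool_cam"])
def ray(p,uv):
    K=np.array(p["K"]); d=np.array([(uv[0]-K[0,2])/K[0,0],(uv[1]-K[1,2])/K[1,1]]); s=d.copy()
    for _ in range(20): s=d/(1+p["k1"]*(s@s))
    return np.array([s[0],-s[1],-1.])
def onz(p,uv,z,obs=None):
    T=Twc(p,obs); d=T[:3,:3]@ray(p,uv); o=T[:3,3]; return o+d*(z-o[2])/d[2]
def bydepth(p,uv,obs=None):
    u,v=int(round(uv[0])),int(round(uv[1])); w=p["range_z"][max(v-2,0):v+3,max(u-2,0):u+3]; w=w[w>0]
    if len(w)==0: return None
    T=Twc(p,obs); return T[:3,3]+T[:3,:3]@(ray(p,uv)*np.median(w))
def cloud(p,obs=None):
    K=np.array(p["K"]); v,u=np.mgrid[0:480,0:640]; d=np.stack([(u-K[0,2])/K[0,0],(v-K[1,2])/K[1,1]],-1); s=d.copy()
    for _ in range(20): s=d/(1+p["k1"]*(s**2).sum(-1,keepdims=True))
    z=p["range_z"]; P=np.stack([s[...,0]*z,-s[...,1]*z,-z],-1); T=Twc(p,obs); W=P@T[:3,:3].T+T[:3,3]; W[z<=0]=np.nan; return W
def save(p,n): cv2.imwrite("pics/"+n,p["image"][...,::-1])
E
python3 - <<'E'
from h import *
o=get_obs(); print({k:np.round(v,3) for k,v in o.items()})
for c in ["top","side"]:
    p=camera(c); save(p,c+".png"); print(c,np.round(Twc(p),3).tolist())
    for l in ["test_place","wait_place","rack","gauge_seat","gauge_top","gauge","dish_floor","tray_floor"]:
        for r in spot_point(l,p)[:2]:
            uv=np.array(r["at"])*[640,480]; b=bydepth(p,uv)
            print(l,round(r["p"],2),uv.round(1),None if b is None else b.round(3))
E
```

```text
{'time_s': np.float64(0.0), 'qpos': array([ 1.095,  0.3  ,  1.522, -0.   ,  1.321, -0.067]), 'joint_vel': array([ 0.   ,  0.001,  0.   ,  0.001, -0.001,  0.002]), 'tau': array([-0.0000e+00, -5.3181e+01, -3.5274e+01,  7.1000e-02,  2.4000e-02,
       -0.0000e+00]), 'ee_pos': array([0.219, 0.504, 0.205]), 'eef_rot': array([-3.14 , -0.   ,  2.733]), 'force': array([ 0.72 ,  0.307, -0.322]), 'moment': array([-0.005,  0.031, -0.045]), 'grip_force': np.float64(0.0), 'grip_width': np.float64(0.094)}
top [[-0.023, 0.992, -0.124, 0.391], [-1.0, -0.025, -0.01, 0.012], [-0.013, 0.124, 0.992, 1.103], [0.0, 0.0, 0.0, 1.0]]
test_place 0.85 [204.9 264.2] [0.471 0.237 0.081]
wait_place 0.59 [186.1 214. ] [0.564 0.272 0.081]
rack 0.88 [194.5 238.5] [0.524 0.267 0.037]
rack 0.73 [309.9 217.1] [0.554 0.045 0.073]
gauge_seat 0.88 [310.7 217.6] [0.553 0.044 0.072]
gauge_top 0.78 [310.6 213.6] [0.56  0.044 0.073]
gauge 0.79 [310.3 215.1] [0.557 0.045 0.073]
gauge 0.66 [471.8 284.1] [ 0.425 -0.257  0.021]
dish_floor 0.64 [469.5 179.5] [ 0.628 -0.264  0.021]
tray_floor 0.87 [472.2 283.4] [ 0.427 -0.258  0.021]
side [[0.872, 0.307, -0.381, 0.24], [-0.489, 0.56, -0.669, -0.499], [0.008, 0.77, 0.639, 0.575], [0.0, 0.0, 0.0, 1.0]]
test_place 0.85 [242.5 188.8] [0.47  0.223 0.078]
wait_place 0.86 [276.3 170.9] [0.562 0.258 0.075]
rack 0.93 [259.5 194.7] [0.513 0.243 0.038]
gauge_seat 0.86 [325.1 234.9] [0.554 0.032 0.062]
gauge_top 0.65 [323.3 228.2] [0.555 0.04  0.072]
gauge_top 0.61 [260.1 196.9] [0.511 0.236 0.037]
gauge 0.85 [325.3 249.8] [0.546 0.015 0.043]
dish_floor 0.6 [463.1 348.8] [ 0.628 -0.262  0.022]
dish_floor 0.2 [326.2 249.3] [0.547 0.015 0.043]
tray_floor 0.95 [346.2 411. ] [ 0.42  -0.26   0.021]
```

View pics/top.png

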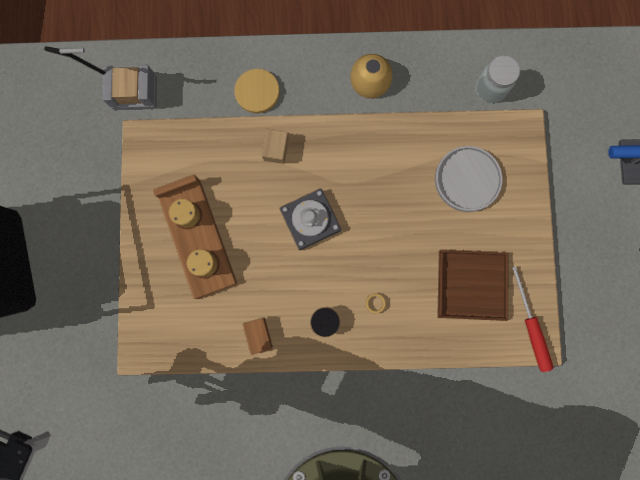

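The top view shows the rack at (195,237), with the test cap at (202,263), away from the board, and the waiting cap at (184,213). The gauge is at (311,218), the dish at (469,179) and the tray at (473,285).

```bash
python3 - <<'E'
from h import *
for c in ["top","side"]:
    p=camera(c); W=cloud(p)
    for n,(x,y),r,z0,z1 in [("test",(.471,.237),.045,.076,.09),("wait",(.565,.272),.045,.076,.09),("post",(.555,.044),.03,.069,.08),("flange",(.555,.044),.05,.043,.052),("dish",(.628,-.263),.055,.01,.026),("dishrim",(.628,-.263),.09,.028,.04),("tray",(.425,-.258),.05,.01,.026),("board",(.45,0),.03,-.01,.04),("racktop",(.52,.255),.03,.03,.045)]:
        m=(np.hypot(W[...,0]-x,W[...,1]-y)<r)&(W[...,2]>z0)&(W[...,2]<z1); Q=W[m]
        if len(Q)>3:
            (cx,cy),rad=cv2.minEnclosingCircle(Q[:,:2].astype(np.float32)); print(c,n,len(Q),Q.mean(0).round(4),"circ",round(cx,4),round(cy,4),round(rad,4),"zmed",np.median(Q[:,2]).round(4))
o=get_obs(); p=camera("wrist"); save(p,"w0.png"); print(np.round(p["T_tool_cam"],3).tolist(), p["K"], Twc(p,o).round(3).tolist())
E
```

```text
top test 528 [0.4755 0.2464 0.0811] circ 0.4756 0.2466 0.024 zmed 0.0811
top wait 540 [0.5693 0.2788 0.0811] circ 0.5698 0.2797 0.0253 zmed 0.0811
top post 122 [0.5576 0.0474 0.0724] circ 0.558 0.0477 0.013 zmed 0.0724
top flange 720 [0.556  0.0471 0.0471] circ 0.5548 0.0443 0.0497 zmed 0.0472
top dish 2444 [ 0.6278 -0.2632  0.021 ] circ 0.6279 -0.263 0.055 zmed 0.0209
top dishrim 485 [ 0.6284 -0.26    0.0326] circ 0.6288 -0.2597 0.0647 zmed 0.0326
top tray 2135 [ 0.4248 -0.2581  0.022 ] circ 0.425 -0.258 0.0501 zmed 0.0222
top board 770 [ 4.498e-01 -1.000e-04  1.720e-02] circ 0.45 0.0 0.03 zmed 0.0172
top racktop 675 [0.5233 0.2548 0.0372] circ 0.5201 0.2551 0.0299 zmed 0.0372
side test 270 [0.4734 0.2429 0.0807] circ 0.4747 0.2446 0.025 zmed 0.0809
side wait 231 [0.5671 0.2762 0.0806] circ 0.5676 0.2783 0.0256 zmed 0.0808
side post 84 [0.5553 0.0431 0.0721] circ 0.5561 0.0435 0.0115 zmed 0.0722
side flange 482 [0.5521 0.0372 0.047 ] circ 0.5583 0.0368 0.0444 zmed 0.047
side dish 3244 [ 0.6283 -0.2633  0.0216] circ 0.628 -0.2629 0.055 zmed 0.0216
side dishrim 914 [ 0.6253 -0.264   0.0324] circ 0.6276 -0.2602 0.0655 zmed 0.0328
side tray 4044 [ 0.4239 -0.2599  0.0224] circ 0.425 -0.258 0.05 zmed 0.0224
side board 656 [ 0.4497 -0.0007  0.0171] circ 0.4501 -0.0001 0.0299 zmed 0.0171
side racktop 274 [0.5242 0.2526 0.0371] circ 0.5205 0.2549 0.0299 zmed 0.0371
[[0.0, 0.968, 0.25, 0.074], [1.0, -0.0, 0.001, 0.0], [0.001, 0.25, -0.968, -0.18], [0.0, 0.0, 0.0, 1.0]] [[364.37953853   0.         319.87823675]
 [  0.         364.37953853 239.01524106]
 [  0.           0.           1.        ]] [[0.397, -0.889, -0.229, 0.151], [0.918, 0.385, 0.1, 0.534], [-0.001, -0.25, 0.968, 0.385], [0.0, 0.0, 0.0, 1.0]]
```

Request:
jog_arm([
  [[-0.037,-0.0171,0],0,0.094],
  [[-0.037,-0.0171,0],0,0.094],
  [[-0.037,-0.0171,0],0,0.094],
  [[-0.037,-0.0171,0],0,0.094],
  [[-0.037,-0.0171,0],0,0.094],
  [[-0.037,-0.0171,0],0,0.094],
  [[-0.037,-0.0171,0],0,0.094],
  [[-0.037,-0.0171,0],0,0.094],
  [[-0.037,-0.0171,0],0,0.094],
  [[-0.037,-0.0171,0],0,0.094],
])

```text
time_s: 1.88
ee_pos: [0.4912, 0.1989, 0.2057]
eef_rot: [3.141, 0.0, 2.733]
force: [0.7, 0.9, -0.2]
grip_width: 0.094
grip_force: 0.0
```

Request:
jog_arm([
  [[0,0,0],-7,0.094],
  [[0,0,0],-7,0.094],
  [[0,0,0],-7,0.094],
  [[0,0,0],-7,0.094],
  [[0,0,0],-7,0.094],
  [[0,0,0],-7,0.094],
  [[0,0,0],0,0.094],
  [[0,0,0],0,0.094],
])

```text
time_s: 2.55
ee_pos: [0.4902, 0.2007, 0.2055]
eef_rot: [3.142, -0.0, -2.821]
force: [-0.3, -0.3, -0.3]
grip_width: 0.0942
grip_force: 0.0
```

```bash
python3 - <<'E'
from h import *
o=get_obs(); p=camera("wrist"); save(p,"w1.png"); print(o["ee_pos"].round(4),np.degrees(o["eef_rot"]).round(2),o["qpos"].round(3))
W=cloud(p,o)
for n,(x,y),r,z0,z1 in [("test",(.474,.245),.045,.076,.09),("wait",(.569,.279),.045,.076,.09),("post",(.5565,.0455),.03,.069,.08),("flange",(.555,.044),.05,.043,.052)]:
    m=(np.hypot(W[...,0]-x,W[...,1]-y)<r)&(W[...,2]>z0)&(W[...,2]<z1); Q=W[m]
    if len(Q)>3:
        (cx,cy),rad=cv2.minEnclosingCircle(Q[:,:2].astype(np.float32)); print(n,len(Q),Q.mean(0).round(4),"circ",round(cx,4),round(cy,4),round(rad,4))
E
```

```text
[0.4902 0.2007 0.2055] [ 180.     -0.   -161.65] [ 0.319  0.255  1.579  0.     1.308 -1.572]
test 2401 [0.4725 0.2467 0.0821] circ 0.4736 0.2479 0.0249
wait 1994 [0.5654 0.2801 0.0817] circ 0.5669 0.2812 0.0248
post 528 [0.5536 0.0491 0.0728] circ 0.5546 0.0481 0.013
flange 2528 [0.551  0.0507 0.0479] circ 0.5549 0.0441 0.0499
```

View pics/w1.png

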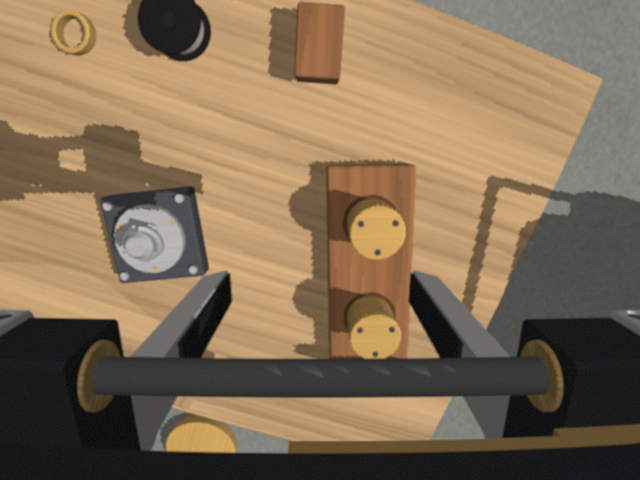

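The wrist view shows the test cap at (378,229), with dark dots near (361,223), (395,225) and (377,253). The waiting cap is at (375,334). The gauge is at (147,240), with orange studs near (172,222) and (155,268).

```bash
python3 - <<'E'
from h import *
o=get_obs(); p=camera("wrist"); im=p["image"]; W=cloud(p,o)
cx,cy=np.nanmean(W[200:260,340:410].reshape(-1,3)[:, :],0)[:2]
def comps(mask,off,z,c):
    n,l,s,ce=cv2.connectedComponentsWithStats(mask.astype(np.uint8))
    for i in range(1,n):
        if s[i,4]>=3:
            uv=ce[i]+off; w=onz(p,uv,z,o); d=w[:2]-c; print(uv.round(1),s[i,4],w.round(4),"r",np.hypot(*d).round(4),"ang",np.degrees(np.arctan2(d[1],d[0])).round(1))
g=im.astype(int)
print("cap"); a=g[195:265,345:412]; comps(a.sum(-1)<220,(345,195),.081,np.array([.4736,.2473]))
print("studs"); a=g[195:285,100:205]; comps((a[...,0]-a[...,2])>45,(100,195),.048,np.array([.555,.047]))
rackdots=None
crop=cv2.resize(im[180:290,90:210,::-1],None,fx=5,fy=5,interpolation=cv2.INTER_CUBIC); cv2.imwrite("pics/g.png",crop)
E
```

```text
cap
[352.3 209.8] 413 [0.4614 0.221  0.081 ] r 0.029 ang -114.9
[388.5 202.8] 8 [0.446  0.2479 0.081 ] r 0.0276 ang 178.7
studs
[201.3 211.4] 241 [0.5118 0.0912 0.048 ] r 0.0618 ang 134.3
[128.5 267.7] 1109 [0.5896 0.035  0.048 ] r 0.0366 ang -19.2
[170.  222.3] 22 [0.5314 0.0649 0.048 ] r 0.0296 ang 142.7
[118.2 227.6] 16 [0.5524 0.0177 0.048 ] r 0.0294 ang -95.0
[154.  268.8] 21 [0.5825 0.0597 0.048 ] r 0.0303 ang 24.9
```

View pics/g.png

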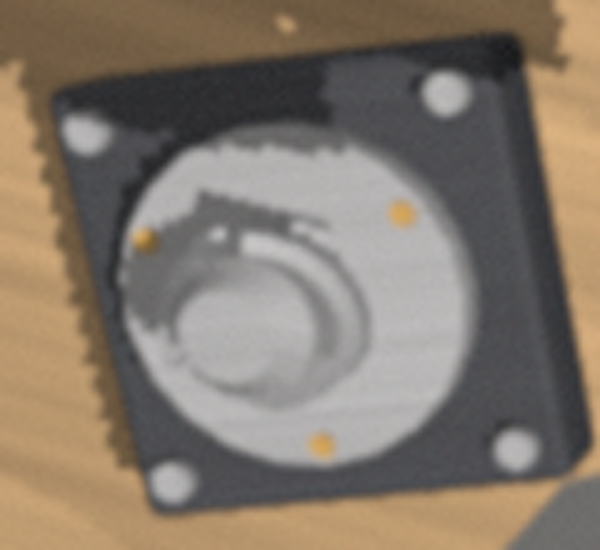

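Three studs fix the gauge axis at about (0.5554, 0.0474), with stud angles near 24°. I'll move over the test cap and measure again from closer.

Request:
jog_arm([
  [[0,0.016,0.01],0,0.094],
  [[0,0.016,0.015],0,0.094],
  [[0.001,0.0165,0.015],0,0.094],
  [[0,0,0.015],0,0.094],
  [[0,0,0.01],0,0.094],
  [[0,0,0],0,0.094],
  [[0,0,0],0,0.094],
])

```text
time_s: 3.23
ee_pos: [0.4739, 0.246, 0.1406]
eef_rot: [-3.141, -0.0, -2.819]
force: [0.7, -0.3, -0.1]
grip_width: 0.0939
grip_force: 0.0
```

```bash
cat > capm.py <<'E'
from h import *
def meas(p,o,z,r=.05,c=None):
    # disc of points near height z around tool axis -> pixel contour -> ellipse-fit on plane z; plus dark dots
    W=cloud(p,o); c=o["ee_pos"][:2] if c is None else np.array(c); m=(np.hypot(W[...,0]-c[0],W[...,1]-c[1])<r)&(abs(W[...,2]-z)<.004)
    n,l,s,ce=cv2.connectedComponentsWithStats(m.astype(np.uint8)); i=1+np.argmax(s[1:,4]); mm=(l==i).astype(np.uint8)
    ct=max(cv2.findContours(mm,cv2.RETR_EXTERNAL,cv2.CHAIN_APPROX_NONE)[0],key=len)[:,0].astype(float)
    P=np.array([onz(p,u,z,o)[:2] for u in ct]); A=np.c_[2*P,np.ones(len(P))]; b=(P**2).sum(1)
    k=np.ones(len(P),bool)
    for _ in range(4):
        q=np.linalg.lstsq(A[k],b[k],rcond=None)[0]; R0=np.sqrt(q[2]+q[:2]@q[:2]); e=abs(np.hypot(*(P-q[:2]).T)-R0); k=e<max(2*np.median(e),.0005)
    cc=q[:2]; print("centre",cc.round(4),"R",R0.round(4),"zmed",np.median(W[mm>0][:,2]).round(4))
    M=R.from_euler("xyz",o["eef_rot"]).as_matrix(); print("in tool",(M.T@np.r_[cc-o["ee_pos"][:2],z-o["ee_pos"][2]]).round(4))
    hull=cv2.fillPoly(np.zeros_like(mm),[cv2.convexHull(ct.astype(np.int32))],1); hull=cv2.erode(hull,np.ones((5,5)))
    g=p["image"].astype(int).sum(-1); t=np.median(g[hull>0])*.5
    n,l,s,ce=cv2.connectedComponentsWithStats(((g<t)&(hull>0)).astype(np.uint8))
    for i in range(1,n):
        if s[i,4]>=8:
            d=onz(p,ce[i],z,o)[:2]-cc; print("dot",ce[i].round(1),s[i,4],"r",np.hypot(*d).round(4),"ang",np.degrees(np.arctan2(d[1],d[0])).round(1))
    return cc
E
python3 - <<'E'
from capm import *
o=get_obs(); p=camera("wrist"); save(p,"w2.png"); print(o["ee_pos"].round(4),np.degrees(o["eef_rot"]).round(2))
meas(p,o,.0815)
E
```

```text
[0.4739 0.246  0.1406] [-1.7999e+02 -2.0000e-02 -1.6151e+02]
centre [0.4728 0.2475] R 0.0235 zmed 0.0822
in tool [0.0006 0.0018 0.0591]
dot [299.6 245. ] 52 r 0.0164 ang -98.8
dot [343.7 244.4] 10 r 0.0173 ang 135.9
dot [321.8 280.4] 14 r 0.018 ang 20.0
```

View pics/w2.png

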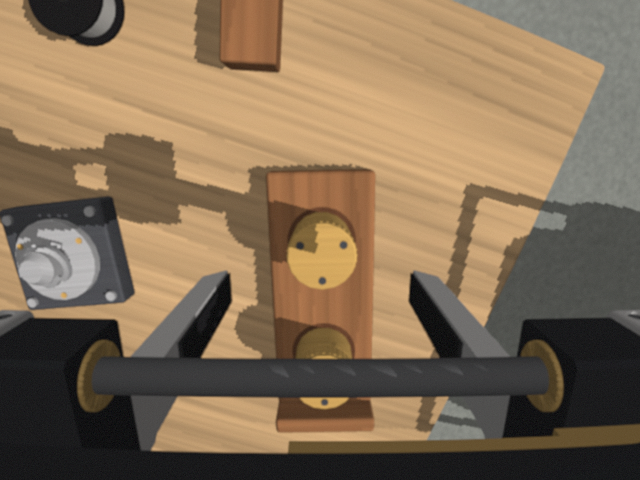

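The cap is centred between the fingertips, at column 322 with dots near 20° as expected. I'll descend and grip.

Request:
jog_arm([
  [[0,0.0003,0.015],0,0.094],
  [[0,0,0.02],0,0.094],
  [[0,0,0.02],0,0.094],
  [[0,0,0.015],0,0.094],
  [[0,0,0.01],0,0.094],
  [[0,0,0.0066],0,0.094],
  [[0,0,0],0,0.07],
  [[0,0,0],0,0.06],
  [[0,0,0],0,0.056],
  [[0,0,0],0,0.052],
  [[0,0,0],0,0.05],
], squeeze=20)

```text
time_s: 4.2
ee_pos: [0.474, 0.2468, 0.0545]
eef_rot: [3.141, 0.001, -2.817]
force: [0.9, 0.5, 0.9]
grip_width: 0.0642
grip_force: 0.0
```

Request:
jog_arm([
  [[0,0,0],0,0.047],
  [[0,0,0],0,0.045],
  [[0,0,0],0,0.04],
  [[0,0,0],0,0.04],
  [[0,0,0],0,0.04],
])

```text
time_s: 4.62
ee_pos: [0.4737, 0.2467, 0.054]
eef_rot: [3.142, 0.0, -2.817]
force: [-1.0, -0.3, 2.8]
grip_width: 0.0476
grip_force: 20.0
```

Request:
jog_arm([
  [[0,0,-0.003],0,0.04],
  [[0,0,-0.007],0,0.04],
  [[0,0,-0.015],0,0.04],
  [[0,0,-0.02],0,0.04],
  [[0,0,-0.02],0,0.04],
  [[0,0,-0.01],0,0.04],
  [[0,0,-0.005],0,0.04],
  [[0,0,0],0,0.04],
])

```text
time_s: 5.28
ee_pos: [0.4739, 0.2467, 0.1346]
eef_rot: [3.142, 0.001, -2.817]
force: [-0.6, 0.2, -2.7]
grip_width: 0.0478
grip_force: 20.0
```

```bash
python3 - <<'E'
from capm import *
o=get_obs(); p=camera("wrist"); save(p,"w3.png"); print(o["ee_pos"].round(4),np.degrees(o["eef_rot"]).round(2),o["force"].round(2))
meas(p,o,o["ee_pos"][2]+.028,r=.03)
E
```

```text
[0.4739 0.2467 0.1346] [ 1.8000e+02  8.0000e-02 -1.6142e+02] [-0.63  0.18 -2.65]
centre [0.4728 0.2472] R 0.024 zmed 0.1626
in tool [ 0.0009  0.0008 -0.028 ]
dot [266.2 300. ] 190 r 0.0247 ang -84.4
dot [373.2 299.7] 143 r 0.0247 ang 122.0
dot [288.8 295.1] 11 r 0.016 ang -101.4
```

View pics/w3.png

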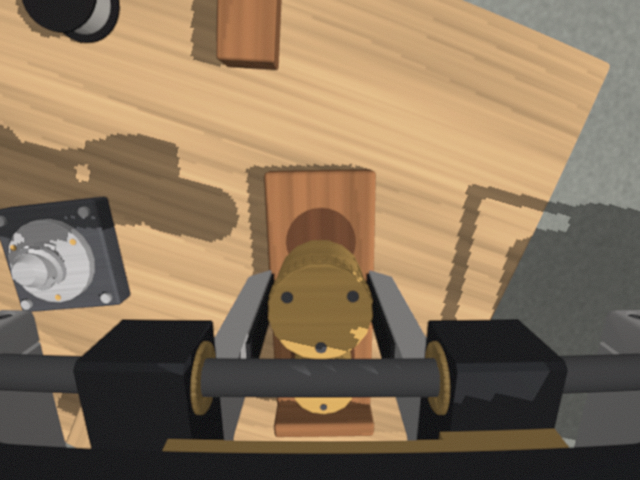

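The cap is held, at about (+0.9, +0.8) mm in the tool frame by the camera. I'll turn by 30.5° and move so the camera sees the gauge beside the held cap.

Request:
jog_arm([
  [[-0.009,-0.0088,0],0,0.04],
  [[-0.0145,-0.0142,0],0,0.04],
  [[-0.02,-0.0195,0],0,0.04],
  [[-0.0217,-0.0213,0],0,0.04],
  [[-0.0217,-0.0213,0],0,0.04],
  [[-0.01,-0.01,0],0,0.04],
  [[0,0,0],6.1,0.04],
  [[0,0,0],6.1,0.04],
  [[0,0,0],6.1,0.04],
  [[0,0,0],6.1,0.04],
  [[0,0,0],6.1,0.04],
  [[0,0,0],0,0.04],
])

```text
time_s: 6.33
ee_pos: [0.5959, 0.1867, 0.1324]
eef_rot: [-3.141, -0.002, 2.928]
force: [0.1, -0.2, -1.3]
grip_width: 0.0477
grip_force: 20.0
```

Request:
jog_arm([
  [[-0.004,-0.012,0],0,0.04],
  [[-0.007,-0.02,0],0,0.04],
  [[-0.008,-0.023,0],0,0.04],
  [[-0.008,-0.023,0],0,0.04],
  [[-0.008,-0.023,0],0,0.04],
  [[-0.008,-0.022,0],0,0.04],
  [[-0.005,-0.014,0],0,0.04],
  [[-0.002,-0.007,0],0,0.04],
  [[0,0,0],0,0.04],
  [[0,0,0],0,0.04],
])

```text
time_s: 7.17
ee_pos: [0.6149, 0.0364, 0.1337]
eef_rot: [3.141, -0.0, 2.934]
force: [0.6, 0.5, -0.9]
grip_width: 0.0478
grip_force: 20.0
```

```bash
cat > gm.py <<'E'
from capm import *
def gauge():
    o=get_obs(); p=camera("wrist"); im=p["image"].astype(int); M=R.from_euler("xyz",o["eef_rot"]).as_matrix()
    print(o["ee_pos"].round(4),np.degrees(o["eef_rot"]).round(2),o["force"].round(2))
    W=cloud(p,o); near=(np.hypot(W[...,0]-.5555,W[...,1]-.047)<.036)&(abs(W[...,2]-.048)<.005)
    m=((im[...,0]-im[...,2])>45)&near
    n,l,s,ce=cv2.connectedComponentsWithStats(m.astype(np.uint8)); P=[]
    for i in range(1,n):
        if s[i,4]>=5: w=onz(p,ce[i],.048,o); P.append(w[:2]); d=w[:2]-[.5555,.047]; print("stud",ce[i].round(1),s[i,4],w.round(4),np.degrees(np.arctan2(d[1],d[0])).round(1))
    if len(P)==3:
        P=np.array(P); q=np.linalg.solve(np.c_[2*P,np.ones(3)],(P**2).sum(1)); c=q[:2]; print("centre",c.round(4),"R",np.sqrt(q[2]+c@c).round(4),"tool",(M.T@np.r_[c-o["ee_pos"][:2],0]).round(4)); print([np.degrees(np.arctan2(*(a-c)[::-1])).round(1) for a in P])
    print("post:"); 
    try: meas(p,o,.0725,r=.02,c=(.5555,.047))
    except Exception as e: print(e)
    print("cap:"); meas(p,o,o["ee_pos"][2]+.028,r=.03); return p
E
python3 - <<'E'
from gm import *
p=gauge(); save(p,"w4.png")
E
```

```text
[0.6149 0.0364 0.1337] [ 1.7999e+02 -2.0000e-02  1.6812e+02] [ 0.62  0.52 -0.92]
stud [335.6 125.7] 47 [0.5315 0.0652 0.048 ] 142.9
stud [277.  169.2] 35 [0.5523 0.0181 0.048 ] -96.4
stud [342.2 197.9] 38 [0.5823 0.06   0.048 ] 25.8
centre [0.5553 0.0476] R 0.0296 tool [ 0.0606 -0.0012  0.    ]
[np.float64(143.7), np.float64(-96.0), np.float64(24.6)]
post:
centre [0.5554 0.0477] R 0.0125 zmed 0.0735
in tool [ 0.0606 -0.0012  0.0612]
dot [309.4 180.1] 37 r 0.0103 ang -44.9
cap:
centre [0.6138 0.0367] R 0.024 zmed 0.1617
in tool [ 0.0012  0.0001 -0.028 ]
dot [266.2 300.1] 178 r 0.0247 ang -114.8
dot [373.3 300. ] 159 r 0.0248 ang 91.1
dot [353.  296.2] 33 r 0.0167 ang 104.6
dot [321.3 348.7] 17 r 0.0191 ang -9.7
```

View pics/w4.png

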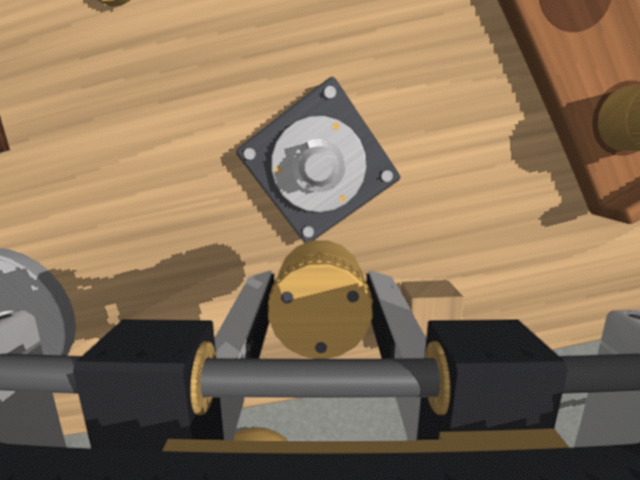

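The view agrees: gauge at (317,165), three studs found, and the held cap has its dots about 85° before home. I'll move over the axis and lower.

Request:
jog_arm([
  [[0.009,0,0],0,0.04],
  [[0.018,-0.0008,0],0,0.04],
  [[0.018,-0.0008,0],0,0.04],
  [[0.0144,0,0],0,0.04],
  [[0,0,0.008],0,0.04],
  [[0,0,0.014],0,0.04],
  [[0,0,0.014],0,0.04],
  [[0,0,0.008],0,0.04],
  [[0,0,0.003],0,0.04],
  [[0,0,0],0,0.04],
  [[0,0,0],0,0.04],
])

```text
time_s: 8.13
ee_pos: [0.5569, 0.047, 0.0872]
eef_rot: [3.141, 0.0, 2.934]
force: [0.4, 0.5, -1.2]
grip_width: 0.0478
grip_force: 20.0
```

Request:
jog_arm([
  [[0,0,0.002],0,0.04],
  [[0,0,0.001],0,0.04],
  [[0,0,0.001],0,0.04],
  [[0,0,0.001],0,0.04],
  [[0,0,0],0,0.04],
])

```text
time_s: 8.55
ee_pos: [0.5565, 0.0468, 0.0817]
eef_rot: [-3.142, -0.0, 2.933]
force: [-0.7, -0.0, -1.8]
grip_width: 0.0474
grip_force: 20.0
```

Request:
jog_arm([
  [[0,0,0.001],0,0.04],
  [[0,0,0.001],0,0.04],
  [[0,0,0.001],0,0.04],
  [[0,0,0],0,0.04],
])

```text
time_s: 8.88
ee_pos: [0.5564, 0.0468, 0.0786]
eef_rot: [-3.142, -0.0, 2.934]
force: [-0.0, 0.1, -1.4]
grip_width: 0.0474
grip_force: 20.0
```

Request:
jog_arm([
  [[0,0,0.0015],0,0.04],
  [[0,0,0.0015],0,0.04],
  [[0,0,0.001],0,0.04],
  [[0,0,0.001],0,0.04],
  [[0,0,0],0,0.04],
  [[0,0,0],0,0.04],
])

```text
time_s: 9.38
ee_pos: [0.5565, 0.0469, 0.0738]
eef_rot: [-3.142, -0.0, 2.934]
force: [-0.8, -0.1, -1.9]
grip_width: 0.0479
grip_force: 20.0
```

Request:
jog_arm([
  [[0,0,0.0006],0,0.04],
  [[0,0,0.0006],0,0.04],
  [[0,0,0],0,0.04],
  [[0,0,0],0,0.04],
])

```text
time_s: 9.72
ee_pos: [0.5565, 0.0469, 0.0726]
eef_rot: [3.142, -0.0, 2.933]
force: [-0.3, 1.3, -2.1]
grip_width: 0.0481
grip_force: 20.0
```

Request:
jog_arm([
  [[0,0,0.0004],4,0.04],
  [[0,0,0.0004],4,0.04],
  [[0,0,0.0004],4,0.04],
  [[0,0,0.0004],4,0.04],
  [[0,0,0.0004],4,0.04],
  [[0,0,0],0,0.04],
  [[0,0,0],0,0.04],
])

```text
time_s: 10.3
ee_pos: [0.5565, 0.047, 0.0705]
eef_rot: [3.141, -0.0, 2.587]
force: [-1.4, 2.9, -2.2]
grip_width: 0.0478
grip_force: 20.0
```

```bash
cat > s.py <<'E'
from h import *
o=get_obs(); print(o["ee_pos"].round(4),np.degrees(o["eef_rot"]).round(1),"F",o["force"].round(2),"M",o["moment"].round(3),o["qpos"][5].round(2),o["grip_width"].round(4))
E
python3 s.py
```

```text
Traceback (most recent call last):
  File "s.py", line 2, in <module>
    o=get_obs(); print(o["ee_pos"].round(4),np.degrees(o["eef_rot"]).round(1),"F",o["force"].round(2),"M",o["moment"].round(3),o["qpos"][5].round(2),o["grip_width"].round(4))
                                                                                                                                                     ^^^^^^^^^^^^^^^^^^^^^
AttributeError: 'float' object has no attribute 'round'
```

Request:
jog_arm([
  [[0.0004,0.0002,0.0003],3,0.04],
  [[0,0,0.0004],4,0.04],
  [[0,0,0.0004],4,0.04],
  [[0,0,0.0003],3,0.04],
  [[0,0,0],0,0.04],
  [[0,0,0],0,0.04],
])

```text
time_s: 10.8
ee_pos: [0.5564, 0.0472, 0.0693]
eef_rot: [3.141, 0.0, 2.343]
force: [0.5, 1.8, -2.0]
grip_width: 0.0474
grip_force: 20.0
```

```bash
sed -i 's/o\["grip_width"\].round(4)/round(o["grip_width"],4)/' s.py; python3 s.py
```

```text
[0.5564 0.0472 0.0693] [180.    0.  134.3] F [ 0.53  1.81 -2.01] M [0.368 0.069 0.013] -0.75 0.0474
```

Request:
jog_arm([
  [[0,0,0.0003],3,0.04],
  [[0,0,0.0003],3,0.04],
  [[0,0,0.0003],3,0.04],
  [[0,0,0],0,0.04],
  [[0,0,0],0,0.04],
])

```text
time_s: 11.22
ee_pos: [0.5564, 0.0473, 0.0684]
eef_rot: [3.141, 0.0, 2.187]
force: [-0.3, 2.7, -1.7]
grip_width: 0.0475
grip_force: 20.0
```

```bash
python3 s.py
```

```text
[0.5564 0.0473 0.0684] [180.    0.  125.3] F [-0.35  2.73 -1.73] M [0.441 0.067 0.015] -0.6 0.0475
```

Request:
jog_arm([
  [[0,0,0.0003],3,0.04],
  [[0,0,0.0003],3,0.04],
  [[0,0,0],0,0.04],
  [[0,0,0],0,0.04],
])

```text
time_s: 11.55
ee_pos: [0.5565, 0.0473, 0.068]
eef_rot: [3.141, 0.0, 2.082]
force: [-0.5, 3.7, 2.7]
grip_width: 0.0478
grip_force: 20.0
```

```bash
python3 s.py
```

```text
[0.5565 0.0473 0.068 ] [180.    0.  119.3] F [-0.52  3.66  2.72] M [ 0.649  0.161 -0.019] -0.49 0.0478
```

Request:
jog_arm([
  [[0,0.0003,0.0003],3,0.04],
  [[0,0,0.0002],2,0.04],
  [[0,0,0],0,0.04],
  [[0,0,0],0,0.04],
])

```text
time_s: 11.88
ee_pos: [0.5569, 0.0474, 0.068]
eef_rot: [3.141, 0.0, 1.994]
force: [-2.8, 2.5, 6.6]
grip_width: 0.0476
grip_force: 20.0
```

```bash
python3 s.py
```

```text
[0.5569 0.0474 0.068 ] [179.9   0.  114.3] F [-2.83  2.52  6.58] M [ 0.505  0.569 -0.024] -0.4 0.0476
```

Request:
jog_arm([
  [[0,0,0],2,0.04],
  [[0,0,0],2,0.04],
  [[0,0,0],2,0.04],
  [[0,0,0],0,0.04],
])

```text
time_s: 12.22
ee_pos: [0.5568, 0.0476, 0.068]
eef_rot: [3.141, 0.0, 1.888]
force: [-3.3, 4.4, 6.8]
grip_width: 0.048
grip_force: 20.0
```

```bash
python3 - <<'E'
from capm import *
o=get_obs(); print(o["force"].round(2),o["moment"].round(3)); p=camera("wrist"); save(p,"w5.png"); print(o["ee_pos"].round(4),np.degrees(o["eef_rot"]).round(1))
meas(p,o,o["ee_pos"][2]+.028,r=.03)
E
```

```text
[-3.31  4.45  6.78] [0.705 0.781 0.135]
[0.5568 0.0476 0.068 ] [180.    0.  108.2]
centre [0.5554 0.0476] R 0.024 zmed 0.0962
in tool [ 0.0005 -0.0013 -0.028 ]
dot [373.2 302.2] 260 r 0.0245 ang 28.6
dot [266.6 299.5] 149 r 0.0247 ang -175.3
dot [353.2 295.7] 27 r 0.0168 ang 45.3
dot [287. 297.] 40 r 0.0163 ang 172.8
dot [320.8 347. ] 41 r 0.0183 ang -70.5
```

The cap stopped: z is stuck 4 mm above home, with about 25° still to go and torque rising. It matches the faulty case, so I'll unscrew it.

Request:
jog_arm([
  [[0,0,-0.0003],-6,0.04],
  [[0,0,-0.0003],-6,0.04],
  [[0,0,-0.0006],-6,0.04],
  [[0,0,-0.0006],-6,0.04],
  [[0,0,-0.0006],-6,0.04],
  [[0,0,-0.0006],-6,0.04],
  [[0,0,0],0,0.04],
  [[0,0,0],0,0.04],
])

```text
time_s: 12.93
ee_pos: [0.5565, 0.0472, 0.0701]
eef_rot: [-3.141, -0.0, 2.513]
force: [-1.0, -0.2, -1.3]
grip_width: 0.0482
grip_force: 20.0
```

```bash
python3 s.py
```

```text
[0.5565 0.0472 0.0701] [-180.   -0.  144.] F [-1.02 -0.21 -1.34] M [ 0.147  0.139 -0.002] -0.92 0.0482
```

Request:
jog_arm([
  [[0,0,-0.0006],-6,0.04],
  [[0,0,-0.0006],-6,0.04],
  [[0,0,-0.0006],-6,0.04],
  [[0,0,-0.0006],-6,0.04],
  [[0,0,-0.0005],-5,0.04],
  [[0,0,-0.0008],0,0.04],
  [[0,0,-0.001],0,0.04],
  [[0,0,-0.001],0,0.04],
  [[0,0,0],0,0.04],
])

```text
time_s: 13.68
ee_pos: [0.5567, 0.0473, 0.0762]
eef_rot: [-3.142, 0.0, 3.018]
force: [-0.4, -0.8, -1.6]
grip_width: 0.0475
grip_force: 20.0
```

```bash
python3 s.py
```

```text
[0.5567 0.0473 0.0762] [-180.     0.   172.9] F [-0.37 -0.78 -1.6 ] M [-0.012 -0.017 -0.081] -1.43 0.0475
```

Request:
jog_arm([
  [[0,0,-0.003],0,0.04],
  [[0,0,-0.005],0,0.04],
  [[0,0,-0.01],0,0.04],
  [[0,0,-0.015],0,0.04],
  [[0,0,-0.015],0,0.04],
  [[0,0,-0.012],0,0.04],
  [[0.004,-0.013,0],0,0.04],
  [[0.007,-0.023,0],0,0.04],
  [[0.009,-0.03,0],0,0.04],
  [[0.009,-0.03,0],0,0.04],
  [[0.009,-0.03,0],0,0.04],
  [[0.009,-0.03,0],0,0.04],
])

```text
time_s: 14.68
ee_pos: [0.4897, -0.1034, 0.1358]
eef_rot: [-3.141, -0.0, 3.021]
force: [0.4, -0.3, -1.8]
grip_width: 0.0477
grip_force: 20.0
```

Request:
jog_arm([
  [[0.009,-0.03,0],0,0.04],
  [[0.009,-0.03,0],0,0.04],
  [[0.009,-0.03,0],0,0.04],
  [[0.009,-0.03,0],0,0.04],
  [[0.006,-0.025,0],0,0.04],
  [[0.003,-0.013,0],0,0.04],
  [[0,-0.005,0],0,0.04],
  [[0,0,0],0,0.04],
  [[0,0,0],0,0.04],
])

```text
time_s: 15.43
ee_pos: [0.4267, -0.2578, 0.1358]
eef_rot: [3.141, -0.0, 3.021]
force: [0.6, 0.0, -1.5]
grip_width: 0.0477
grip_force: 20.0
```

```bash
python3 - <<'E'
from h import *
o=get_obs(); p=camera("wrist"); save(p,"w6.png"); print(o["ee_pos"].round(4),np.degrees(o["eef_rot"]).round(1),o["force"].round(2))
E
```

```text
[ 0.4267 -0.2578  0.1358] [180.   -0.  173.1] [ 0.56  0.05 -1.53]
```

View pics/w6.png

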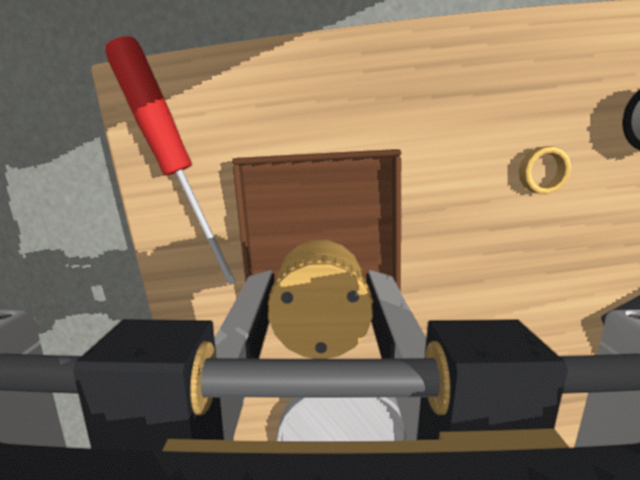

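The cap is held over the tray (columns 235–400, the cap at column 320). I'll lower it gently.

Request:
jog_arm([
  [[0,0,0.012],0,0.04],
  [[0,0,0.018],0,0.04],
  [[0,0,0.018],0,0.04],
  [[0,0,0.018],0,0.04],
  [[0,0,0.012],0,0.04],
  [[0,0,0.008],0,0.04],
  [[0,0,0.004],0,0.04],
  [[0,0,0.002],0,0.04],
  [[0,0,0],0,0.04],
  [[0,0,0],0,0.04],
])

```text
time_s: 16.32
ee_pos: [0.4272, -0.2583, 0.0446]
eef_rot: [-3.141, 0.001, 3.021]
force: [0.7, -0.3, -1.0]
grip_width: 0.0477
grip_force: 20.0
```

Request:
jog_arm([
  [[0,0,0.0008],0,0.04],
  [[0,0,0.0008],0,0.04],
  [[0,0,0.0006],0,0.04],
  [[0,0,0],0,0.04],
])

```text
time_s: 16.65
ee_pos: [0.4268, -0.2583, 0.0418]
eef_rot: [-3.142, 0.0, 3.021]
force: [0.2, -0.1, -0.4]
grip_width: 0.0477
grip_force: 20.0
```

Request:
jog_arm([
  [[0,0,0.0008],0,0.04],
  [[0,0,0.0007],0,0.04],
  [[0,0,0.0006],0,0.04],
  [[0,0,0],0,0.04],
  [[0,0,0],0,0.04],
])

```text
time_s: 17.07
ee_pos: [0.4268, -0.2582, 0.0396]
eef_rot: [3.142, -0.0, 3.021]
force: [-0.1, 0.0, -1.9]
grip_width: 0.0477
grip_force: 20.0
```

Request:
jog_arm([
  [[0,0,0.0004],0,0.04],
  [[0,0,0.0003],0,0.04],
  [[0,0,0],0,0.04],
  [[0,0,0],0,0.04],
])

```text
time_s: 17.4
ee_pos: [0.4268, -0.2583, 0.039]
eef_rot: [-3.142, 0.0, 3.021]
force: [-0.7, 0.5, 1.1]
grip_width: 0.0478
grip_force: 20.0
```

Contact made (force changed sign). I'll release gently and lift.

Request:
jog_arm([
  [[0,0,0.0001],0,0.048],
  [[0,0,0],0,0.049],
  [[0,0,0],0,0.051],
  [[0,0,0],0,0.055],
  [[0,0,0],0,0.062],
  [[0,0,0],0,0.066],
  [[0,0,0],0,0.066],
  [[0,0,0],0,0.066],
])

```text
time_s: 18.07
ee_pos: [0.4268, -0.2582, 0.0388]
eef_rot: [-3.142, -0.0, 3.021]
force: [-0.6, -0.3, -0.0]
grip_width: 0.0659
grip_force: 0.0
```

Request:
jog_arm([
  [[0,0,-0.005],0,0.066],
  [[0,0,-0.015],0,0.066],
  [[0,0,-0.025],0,0.066],
  [[0,0,-0.03],0,0.066],
  [[0,0,-0.03],0,0.066],
  [[0,0,-0.02],0,0.066],
  [[0,0,0],0,0.066],
  [[0,0,0],0,0.066],
])

```text
time_s: 18.73
ee_pos: [0.4271, -0.2584, 0.1648]
eef_rot: [-3.141, 0.002, 3.021]
force: [0.1, -0.2, -0.9]
grip_width: 0.0662
grip_force: 0.0
```

```bash
python3 - <<'E'
from capm import *
o=get_obs(); p=camera("wrist"); print(o["ee_pos"].round(4)); meas(p,o,.066)
s=camera("top"); W=cloud(s)
for n,(x,y) in [("tray",(.4268,-.258)),("wait",(.5693,.279))]:
    m=(np.hypot(W[...,0]-x,W[...,1]-y)<.04)&(W[...,2]>.055)&(W[...,2]<.095); print(n,m.sum(),W[m].mean(0).round(4) if m.sum() else None)
cv2.imwrite("pics/end.png",np.hstack([s["image"],p["image"]])[...,::-1][::1,:][:, :])
cv2.imwrite("pics/end.png",cv2.resize(np.hstack([s["image"],p["image"]])[...,::-1],(800,300)))
E
```

```text
[ 0.4271 -0.2584  0.1648]
centre [ 0.4264 -0.2583] R 0.0238 zmed 0.0673
in tool [0.0009 0.0001 0.0988]
dot [301. 231.] 9 r 0.0168 ang -125.3
tray 0 None
wait 613 [0.5683 0.2772 0.0793]
```

View pics/end.png

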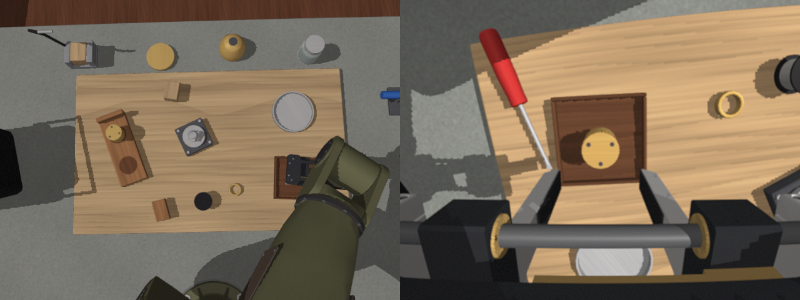

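The cap stands upright in the tray (right half, about (600,150)), the waiting cap is still in the rack (left half, (115,132)), and nothing else has moved.

```bash
python3 -c "
from station import *
print(hand_in())"
```

```text
the job is handed in; nothing more can be done
None
```

The tested cap stopped about 4 mm short of the gauge's flange, so I unscrewed it, set it upright in the square wooden tray and handed the job in at about 19 s of the 54 s allowed; the other cap still stands in the rack.

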